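# Rack a bottle and vent its screw cap for the steriliser

## Task

Take the empty square glass bottle that stands alone on the bench and set it down gently in the free seat of the raised steel steriliser rack, leaving the other bottles and things where they are. With the bottle seated in the rack, screw its cap on clockwise until it bottoms out, then back it off a quarter turn so that the bottle can vent. Finish while still holding the cap in the gripper at that setting, the bottle standing in its seat: do not let go of it.

Things in the scene. Friction and masses are not known exactly. Their poses are not given: they have to be found in the camera images.
- bottle_mid (a point): Empty amber glass bottle on the bench, to be racked: point on its axis 50 mm above its foot; z up, x and y square to its flat sides. Body 52 mm square, 57 mm tall; shoulder narrows to 36 mm at 68 mm height, then a 33 mm neck (39 mm ring at 73 mm) and the black cap; 102 mm tall with cap home. About 0.18 kg. Grip it across the flat sides, 45 to 53 mm above the foot, or by the cap.
- cap: The bottle's black ribbed screw cap, 42 mm wide, 24 mm tall, small raised bar on top. Origin on its axis at half its height, 90 mm above the bottle's foot when home, up to 3 mm more when unscrewed. Already started on a right-hand thread, 4 mm pitch: clockwise from above screws it on, drag 0.06 N m, to a hard stop where it bottoms out. Stays where left. Must be in the closed gripper at the end.
- cap_turn (a joint): Angle in rad by which the cap is unscrewed from fully home, against the bottle: 0 = bottomed out, grows anticlockwise seen from above. Starts between a third and three quarters of a turn (2.2 to 4.6); a quarter turn off the stop is 1.57. In its seat the bottle itself can twist about 4 degrees either way before the seat's corners stop it.
- free_seat (a point): Centre of the floor of the rack's free seat (any of the three), on the deck 45 mm above the bench; z up, x and y square to the seat. A seat is 56 mm square inside, bounded at its four corners by steel angles rising 10 mm, with lips flared outwards up to 16 mm above the deck; the angles reach 14 mm along each side, the middle is open. The bottle fits in any of its four square turns.
- done_a_mid (a point): A finished bottle of the same kind, cap on, standing in one seat of the rack; point on its axis 50 mm above its foot. 103 mm tall. Leave it alone.
- done_b_mid (a point): The other finished bottle, the same as done_a, standing in another seat. Leave it alone.
- flask_mid (a point): A conical glass flask on the bench beyond the rack, 83 mm wide at its foot, 128 mm tall; point on its axis at half its height. Leave it alone.
- tip_box_mid (a point): A pipette tip box on the bench to the robot's left, 85 by 118 mm and 66 mm tall; its centre. Leave it alone.
- bottle: The same bottle as point bottle_mid, its origin at the centre of its foot.
- rack: The fixed steel rack with three seats 115 mm apart in a row, deck 360 mm long (along its y), 78 mm wide, 45 mm high; origin on the bench under the middle seat.
Things that resemble listed ones, but are neither listed nor needed, are in the scene too. Leave any green look-alike of the part that bears done_a_mid alone.

How it is judged:
By the outcome, as a careful person would: the job done as asked, in the order asked, and still so for the second after the job is handed in, while the arm keeps its last pose, push and grip.
It also fails if it takes over 72 s, if anything falls off the work surface, if the arm or the gripper's body presses on something with over 40 N, if the wrist force passes 120 N, or if a joint passes its speed limit or range.

## Robot

A 6-joint arm with a two-finger parallel gripper is mounted at the origin on the work surface. World frame = base frame: x ahead of the robot, y to its left, z up, the work surface at z = 0. Lengths are in m, angles in rad, forces in N, time in s.
With the tool pointing down it reaches from about 0.375 to 0.975 m from the base axis. Payload 3.8 kg.
Tool frame: the origin (TCP) lies between the finger pads; the fingertips stand 14 mm ahead of it and the grasp point (between the pads) lies 5 mm behind it (env.nose_length is the distance from the TCP to the fingertips, in m); z points along the fingers, y is the direction in which the jaws open and shut (so a half turn about z gives the same grasp; the last joint's range is limited). The gripper opens to 85 mm and grips with 20 to 120 N. Pads are 22 mm wide; open, the fingers measure 114 mm over their backs; the gripper's body (76 mm by 85 mm) begins 54 mm behind the grasp point. The pads swing forward as they close: fully open they stand 13 mm farther back than shut.
Start: joints at [-1.357, 0.264, 1.604, -0, 1.274, -0.037], TCP at [0.168, -0.654, 0.212] pointing down, gripper open.
Joint ranges: [-2.63, 2.63], [-0.94, 2.18], [0.31, 2.57], [-1.31, 4.45], [0, 2.66], [-2.55, 2.55]. Speed limits (rad/s): [2.57, 2.57, 3.14, 3.14, 3.14, 3.14].

## Interface

Orientations are given as a rotation vector (axis times angle).
In Python, from bench import env gives the robot as it stands.
- The arm moves only by the shell command python3 -m crank 'ROWS' [OPENING] [FORCE]. ROWS is JSON, a list of rows, each a list of 6 numbers: the shift along the tool's x, y, z normalised to -1 to 1, where 1 is 80 cm, then the turn, a rotation vector about the tool's x, y, z normalised to -1 to 1, where 1 is 180 degrees. In form: [[tx, ty, tz, ax, ay, az], ...]. A call has 1 to 20 rows; each row shifts and turns the commanded pose from where the row before left it, along the tool's axes as they then stand; what a row does not reach is not made up. A row lasts 1/10 s, in which the tool goes at most 50 mm and 8.59 degrees, less where a joint would pass 70% of its speed; a pose out of reach is approached as far as the arm can. A call with a number of a shift or a turn outside -1 to 1 is refused whole. A call with a gripper value outside its range is refused whole. OPENING is the opening, from 0 (shut) to 1 (fully open), set as the call begins (- or left out, the last holds). The fingers move at their own pace and stop on an object; FORCE is the grip in N (left out, the last holds). Time passes only in rows, so rows that do not move let the fingers close. It gives the time, the measured TCP pose, the force and the opening at its end, in the units of the state.
- env.observe(): the state, without advancing time (a new reading comes with each control period).
- env.capture(name): name is "scene" or "top"; returns a dict with "image" (420x560x3 uint8, red, green, blue), "depth" (420x560 float32, m along the optical axis (not along the pixel's ray), 0 where there is no reading), "intrinsics" (3x3 intrinsics, pixels), "pose" (4x4, takes a point from camera to world coordinates). Camera axes: x right, y down, z forward; pixel columns grow to the right and rows downward; lengths in m; the calibration is good to about 2 mm. A picture is of the moment at which its call begins.
- env.finish_job(): hands the job in, once; it reports no verdict.
The state is a dict: "clock": time; "q": joint angles; "dq": joint speeds; "effort": joint torques, N m; "tool_pos": TCP position; "tool_rot": TCP orientation; "ft_force": force on the tool from outside, world axes, zero at the start; "torque": the same for the moment, N m; "grip_width": opening from 0.0 (shut) to 1.0 (fully open).
Only numpy, scipy, OpenCV 4.12 (cv2) and the standard library are available. Lean on these libraries where they do the work, as an engineer would, in place of code of your own. Each camera call takes 0.05 s, during which the arm holds its last target.

## Working session

There is one attempt and no reset: what is moved stays moved. The work goes in short steps, Python scripts to look and compute and a shell command to move; the robot and the scene stay as the last step left them, time stands still between calls to the robot, and variables do not carry over. Pictures are saved under pics/ and viewed, and the job is handed in when it is done.

```bash
ls; mkdir -p pics
python3 - <<'E'
from bench import env
import cv2,numpy as np
print(env.observe(), env.nose_length)
for n in ("scene","top"):
    c=env.capture(n); cv2.imwrite(f"pics/{n}0.png",cv2.cvtColor(c["image"],cv2.COLOR_RGB2BGR))
    np.savez(f"pics/{n}0.npz",**c); print(n,c["pose"].round(3),c["intrinsics"])
E
```

```text
pics
{'clock': 0.0, 'q': array([-1.35690383e+00,  2.64760497e-01,  1.60537963e+00, -2.67118297e-05,
        1.27372768e+00, -3.68821821e-02]), 'dq': array([-7.62465966e-04, -7.27904005e-04,  3.27425151e-03, -5.46405881e-04,
       -5.49744436e-06,  6.22852572e-04]), 'effort': array([ 2.28880701e-03, -5.15109229e+01, -3.67315578e+01,  3.37048441e-04,
        1.30540301e-02, -9.58843032e-07]), 'tool_pos': array([ 0.16733781, -0.65311617,  0.21085411]), 'tool_rot': array([-3.11468118e+00, -3.92613646e-01,  3.55581349e-04]), 'ft_force': array([-0.1343428 , -0.83392504,  0.60745635]), 'torque': array([-0.00258502,  0.01739659, -0.002917  ]), 'grip_width': 1.001186072818547} 0.014
scene [[ 0.319  0.643 -0.696  1.499]
 [ 0.948 -0.212  0.238 -0.204]
 [ 0.006 -0.736 -0.677  0.958]
 [ 0.     0.     0.     1.   ]] [[500.88624063   0.         286.32184733]
 [  0.         500.88624063 214.95845224]
 [  0.           0.           1.        ]]
top [[-0.003 -0.984  0.176  0.413]
 [-1.     0.    -0.015  0.136]
 [ 0.014 -0.177 -0.984  1.002]
 [ 0.     0.     0.     1.   ]] [[431.4822594    0.         274.10566957]
 [  0.         431.4822594  205.91571414]
 [  0.           0.           1.        ]]
```

View pics/scene0.png

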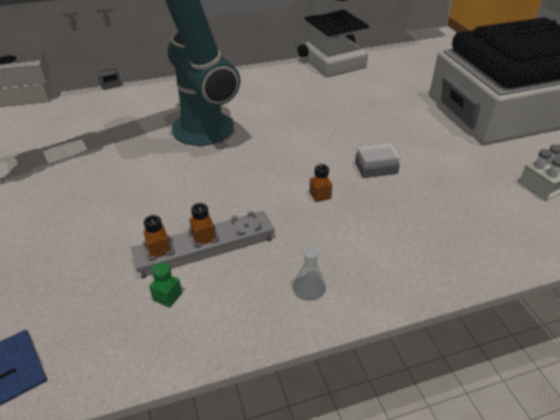

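View pics/top0.png

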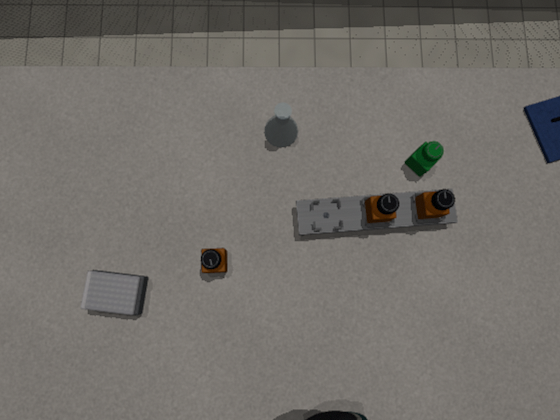

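The scene shows the lone amber bottle at top px (213,260), the free seat at the left end of the rack (326,215), the finished bottles at (385,207) and (435,203), and a green look-alike at (425,157). Next I'll measure them with depth.

```bash
cat > h.py <<'E'
import numpy as np,cv2
def cloud(c):
    d=c["depth"];K=c["intrinsics"];v,u=np.mgrid[:d.shape[0],:d.shape[1]]
    p=np.stack([(u-K[0,2])/K[0,0]*d,(v-K[1,2])/K[1,1]*d,d],-1)
    P=c["pose"]; w=p@P[:3,:3].T+P[:3,3]; w[d==0]=np.nan
    return w
def toworld(c,u,v,z):
    K=c["intrinsics"];P=c["pose"];r=P[:3,:3]@np.array([(u-K[0,2])/K[0,0],(v-K[1,2])/K[1,1],1])
    return P[:3,3]+r*(z-P[2,3])/r[2]
E
python3 - <<'E'
from h import *
for n in("top","scene"):
    c=dict(np.load(f"pics/{n}0.npz")); w=cloud(c); im=c["image"].astype(int)
    z=w[...,2]; X=w[...,0];Y=w[...,1]
    tb=np.nanmedian(z[(X>.3)&(X<.7)&(Y<.5)&(Y>-.3)]);print(n,"table z",tb)
    orange=(im[...,0]>im[...,2]*2+30)&(im[...,0]-im[...,1]>40)&(X>.3)&(X<.75)
    k,l,s,ce=cv2.connectedComponentsWithStats(orange.astype(np.uint8))
    for i in range(1,k):
        if s[i,4]<60: continue
        m=l==i; q=w[m]; print("orange",s[i],np.nanmedian(q,0).round(4),np.nanmin(q,0).round(3),np.nanmax(q,0).round(3))
    # tops of caps
    m=(z>.085)&(z<.17)&(X>.3)&(X<.8)&(Y<.5)&(Y>-.35)
    k,l,s,ce=cv2.connectedComponentsWithStats(m.astype(np.uint8))
    for i in range(1,k):
        if s[i,4]<40: continue
        q=w[l==i]; t=np.nanpercentile(q[:,2],70); qq=q[abs(q[:,2]-t)<.006]
        print("tall",s[i],"top",t.round(4),"c",((np.nanmin(qq,0)+np.nanmax(qq,0))/2).round(4),np.ptp(qq,0).round(3))
    # deck
    m=(z>.035)&(z<.052)&(X>.4)&(X<.7)&(Y<.2)&(Y>-.35)
    k,l,s,ce=cv2.connectedComponentsWithStats(m.astype(np.uint8)); i=1+np.argmax(s[1:,4]); 
    q=w[l==i]; r=cv2.minAreaRect(q[:,:2].astype(np.float32)*1000); print("deck",s[i],np.median(q[:,2]),r)
    for k_,(a,b,c_,d_) in dict(bottle=(190,240,235,285),seat=(290,190,360,245)).items():
        if n=="top":
            cr=c["image"][b:d_+30 if 0 else max(b,d_),a:c_] if b<d_ else None
top=np.load("pics/top0.npz")["image"][...,::-1]
a=cv2.resize(top[235:285,190:240],(400,400),interpolation=cv2.INTER_CUBIC);b=cv2.resize(top[190:240,300:350],(400,400),interpolation=cv2.INTER_CUBIC)
cv2.imwrite("pics/crop1.png",np.clip(np.hstack([a,b]).astype(int)*1.5,0,255).astype(np.uint8))
E
```

```text
top table z 0.0002677603052423372
tall [274 102  18  23 311] top 0.1282 c [0.7791 0.104  0.1268] [0.038 0.037 0.009]
tall [423 141  21  20 329] top 0.1036 c [ 0.6993 -0.2279  0.1027] [0.041 0.041 0.009]
tall [421 189  34  27 754] top 0.1471 c [ 0.5821 -0.2239  0.1462] [0.04  0.042 0.01 ]
tall [369 193  31  28 701] top 0.1474 c [ 0.5742 -0.1099  0.1471] [0.04  0.041 0.011]
tall [201 249  21  20 330] top 0.1054 c [0.464  0.2544 0.1044] [0.039 0.039 0.01 ]
deck [ 296  189  162   46 3367] 0.044647231970545875 ((573.8524780273438, -110.08280944824219), (79.02252197265625, 359.9301452636719), 4.322046279907227)
scene table z 0.0008554453930057493
orange [311 178  20  10 129] [0.4812 0.2443 0.0621] [0.451 0.229 0.053] [0.492 0.273 0.077]
orange [191 218  22  13 170] [ 0.5906 -0.1156  0.1067] [ 0.556 -0.136  0.098] [ 0.602 -0.088  0.12 ]
orange [145 230  22  14 182] [ 0.5995 -0.2278  0.1073] [ 0.567 -0.249  0.099] [ 0.611 -0.202  0.123]
tall [314 163  16  15 177] top 0.1049 c [0.465  0.254  0.1042] [0.043 0.041 0.011]
tall [189 202  26  33 599] top 0.1422 c [ 0.5776 -0.1108  0.1422] [0.041 0.042 0.012]
tall [143 214  26  35 640] top 0.1417 c [ 0.5835 -0.2258  0.1418] [0.042 0.042 0.012]
tall [303 245  17  25 316] top 0.1285 c [0.778  0.1022 0.1282] [0.04  0.039 0.01 ]
tall [152 262  20  19 288] top 0.1045 c [ 0.7007 -0.2289  0.1036] [0.044 0.041 0.01 ]
deck [ 131  210  144   61 2507] 0.045649830381087275 ((574.0969848632812, -110.61051940917969), (85.96599578857422, 360.31591796875), 4.356862545013428)
```

View pics/crop1.png

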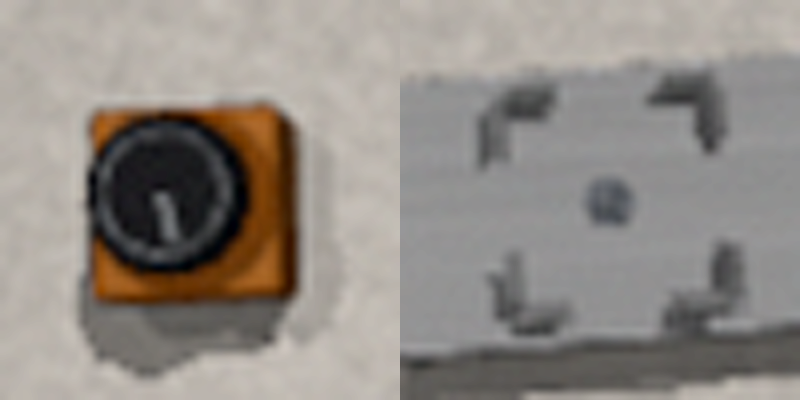

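Run:
```python
from h import *
from scipy.spatial.transform import Rotation as R
c=dict(np.load("pics/top0.npz")); w=cloud(c); im=c["image"].astype(int)
# bottle: body pixels in top
sub=(slice(235,290),slice(190,240)); m=(im[...,0]-im[...,2]>40); mm=np.zeros_like(m);mm[sub]=m[sub]
q=w[mm]; s=q[(q[:,2]>.05)&(q[:,2]<.075)]
print("n",len(s),np.median(s,0), np.nanmin(s,0),np.nanmax(s,0))
t=w[sub].reshape(-1,3); b=t[(t[:,2]>.045)&(t[:,2]<.12)]
print("rect z>.045",cv2.minAreaRect((b[:,:2]*1000).astype(np.float32)))
for b in (t[(t[:,2]>.02)&(t[:,2]<.12)],):
    print(cv2.minAreaRect((b[:,:2]*1000).astype(np.float32)))
# seat angles: points above deck
d=w.reshape(-1,3);k=d[(d[:,2]>.051)&(d[:,2]<.066)&(abs(d[:,0]-.565)<.045)&(abs(d[:,1]-.005)<.045)]
print("lips",len(k),cv2.minAreaRect((k[:,:2]*1000).astype(np.float32)))
# drain hole at crop(610,200)->px
print("hole",toworld(c,300+610/8-.5,190+200/8-.5,.045))
print(R.from_rotvec([-3.11468118,-.392613646,0.000355]).as_matrix().round(3))
```

```text
n 216 [0.45237262 0.23872866 0.05790255] [0.43953778 0.22832299 0.05227471] [0.48951894 0.27952075 0.06876144]
rect z>.045 ((464.2021179199219, 253.9205322265625), (51.88182830810547, 50.169891357421875), 1.3911381959915161)
((464.209228515625, 253.62759399414062), (51.88182830810547, 50.755882263183594), 1.3911381959915161)
lips 140 ((564.9442138671875, 4.2484130859375), (66.30552673339844, 67.28067779541016), 5.335142612457275)
hole [ 0.56501794 -0.10750803  0.045     ]
[[ 0.969  0.248 -0.001]
 [ 0.248 -0.969  0.002]
 [ 0.    -0.002 -1.   ]]
```

```bash
cat > plan.py <<'E'
import sys,numpy as np
from bench import env
from scipy.spatial.transform import Rotation as R
# usage: plan.py x y z yaw(deg or -) -> normalised tool-frame totals (shift at the current orientation, then turn about z); also tilt fix
o=env.observe(); M=R.from_rotvec(o["tool_rot"]); yaw=np.degrees(np.arctan2(*M.as_matrix()[[1,0],0]))
t=[float(a) if a!='-' else o["tool_pos"][i] for i,a in enumerate(sys.argv[1:4])]
d=M.inv().apply(np.array(t)-o["tool_pos"])
print("clk",round(o["clock"],2),"pos",o["tool_pos"].round(4),"yaw",yaw.round(2),"tilt",M.as_matrix()[:,2].round(4),"q",o["q"].round(3),"F",o["ft_force"].round(2),"T",o["torque"].round(3),"g",round(float(o["grip_width"]),3))
print("total shift norm",(d/.8).round(4),"mm",(np.linalg.norm(d)*1000).round(1))
if len(sys.argv)>4:
    g=(float(sys.argv[4])-yaw+180)%360-180; print("turn CCW deg",g.round(2),"az norm",(-g/180).round(4))
E
python3 plan.py 0.44 -0.2 -
```

```text
clk 0.1 pos [ 0.1674 -0.6532  0.211 ] yaw 14.37 tilt [-5.e-04  2.e-03 -1.e+00] q [-1.357  0.265  1.605 -0.     1.274 -0.037] F [ 0.63  0.52 -0.01] T [ 0.049 -0.037  0.052] g 0.998
total shift norm [ 0.4707 -0.4642  0.001 ] mm 528.9
```

```bash
python3 -m crank '[[0.0315,-0.031,0,0,0,0],[0.0315,-0.031,0,0,0,0],[0.0315,-0.031,0,0,0,0],[0.0315,-0.031,0,0,0,0],[0.0315,-0.031,0,0,0,0],[0.0315,-0.031,0,0,0,0],[0.0315,-0.031,0,0,0,0],[0.0315,-0.031,0,0,0,0],[0.0315,-0.031,0,0,0,0],[0.0315,-0.031,0,0,0,0],[0.0315,-0.031,0,0,0,0],[0.0315,-0.031,0,0,0,0],[0.0315,-0.031,0,0,0,0],[0.0315,-0.031,0,0,0,0],[0.0315,-0.031,0,0,0,0]]' 1; python3 plan.py 0.4645 0.254 0.21 229
```

```text
clock: 1.6
tool_pos: [0.4416, -0.1982, 0.2118]
tool_rot: [-3.117, -0.393, 0.001]
ft_force: [-0.2, 0.2, 0.5]
grip_width: 0.997
clk 1.6 pos [ 0.4416 -0.1982  0.2118] yaw 14.37 tilt [-5.e-04  2.e-04 -1.e+00] q [-0.473 -0.103  1.999  0.     1.246  0.847] F [-0.17  0.17  0.52] T [ 0.054  0.004 -0.007] g 0.997
total shift norm [ 0.168  -0.5404  0.0024] mm 452.8
turn CCW deg -145.37 az norm 0.8076
```

```bash
python3 -m crank '[[0.012,-0.0386,0,0,0,0],[0.012,-0.0386,0,0,0,0],[0.012,-0.0386,0,0,0,0],[0.012,-0.0386,0,0,0,0],[0.012,-0.0386,0,0,0,0],[0.012,-0.0386,0,0,0,0],[0.012,-0.0386,0,0,0,0],[0.012,-0.0386,0,0,0,0],[0.012,-0.0386,0,0,0,0],[0.012,-0.0386,0,0,0,0],[0.012,-0.0386,0,0,0,0],[0.012,-0.0386,0,0,0,0],[0.012,-0.0386,0,0,0,0],[0.012,-0.0386,0,0,0,0]]'
python3 -m crank '[[0,0,0,0,0,-0.0426],[0,0,0,0,0,-0.0426],[0,0,0,0,0,-0.0426],[0,0,0,0,0,-0.0426],[0,0,0,0,0,-0.0426],[0,0,0,0,0,-0.0426],[0,0,0,0,0,-0.0426],[0,0,0,0,0,-0.0426],[0,0,0,0,0,-0.0426],[0,0,0,0,0,-0.0426],[0,0,0,0,0,-0.0426],[0,0,0,0,0,-0.0426],[0,0,0,0,0,-0.0426],[0,0,0,0,0,-0.0426]]'
python3 -m crank '[[0,0,0,0,0,-0.0426],[0,0,0,0,0,-0.0426],[0,0,0,0,0,-0.0426],[0,0,0,0,0,-0.0426],[0,0,0,0,0,-0.0426],[0,0,0,0,0,-0.0426],[0,0,0,0,0,-0.0426],[0,0,0,0,0,-0.0426],[0,0,0,0,0,-0.0426],[0,0,0,0,0,-0.0426],[0,0,0,0,0,-0.0426],[0,0,0,0,0,-0.0426],[0,0,0,0,0,-0.0426],[0,0,0,0,0,-0.0426],[0,0,0,0,0,0]]'; python3 plan.py 0.4645 0.254 0.09 229
```

```text
clock: 3.0
tool_pos: [0.4638, 0.2537, 0.2117]
tool_rot: [3.117, 0.393, -0.001]
ft_force: [0.8, -0.4, 0.5]
grip_width: 1.001
clock: 4.4
tool_pos: [0.4638, 0.2522, 0.2116]
tool_rot: [-1.522, -2.748, 0.001]
ft_force: [-0.4, -0.8, 0.0]
grip_width: 1.002
clock: 5.9
tool_pos: [0.4639, 0.2523, 0.2117]
tool_rot: [1.305, -2.857, 0.0]
ft_force: [1.0, -0.9, -0.5]
grip_width: 1.0
clk 5.9 pos [0.4639 0.2523 0.2117] yaw -130.91 tilt [-9.e-04 -4.e-04 -1.e+00] q [ 0.451 -0.014  1.916  0.     1.241 -1.977] F [ 1.03 -0.9  -0.46] T [0.002 0.006 0.047] g 1.0
total shift norm [-0.0023  0.0008  0.1521] mm 121.7
turn CCW deg -0.09 az norm 0.0005
```

```bash
python3 -m crank '[[-0.0023,0.0008,0.02,0,0,0.022],[0,0,0.03,0,0,0],[0,0,0.03,0,0,0],[0,0,0.03,0,0,0],[0,0,0.02,0,0,0],[0,0,0.012,0,0,0],[0,0,0.01,0,0,0],[0,0,0,0,0,0]]'; python3 plan.py 0.4645 0.254 0.09 225
python3 - <<'E'
from h import *
from bench import env
c=env.capture("top");cv2.imwrite("pics/t1.png",cv2.resize(c["image"][210:310,160:270,::-1],(770,700)) [:600])
c=env.capture("scene");cv2.imwrite("pics/s1.png",cv2.resize(c["image"][120:220,270:380,::-1],None,fx=5.4,fy=5.4))
E
```

```text
clock: 6.7
tool_pos: [0.4644, 0.254, 0.0897]
tool_rot: [1.203, -2.9, 0.0]
ft_force: [-0.5, -0.1, 0.0]
grip_width: 1.005
clk 6.7 pos [0.4644 0.254  0.0897] yaw -134.95 tilt [-1.4e-03 -7.0e-04 -1.0e+00] q [ 0.453  0.102  2.034  0.     1.007 -1.904] F [-0.47 -0.09  0.05] T [ 0.047 -0.027  0.008] g 1.005
total shift norm [-0.0001 -0.     -0.0003] mm 0.3
turn CCW deg -0.05 az norm 0.0003
```

View pics/s1.png

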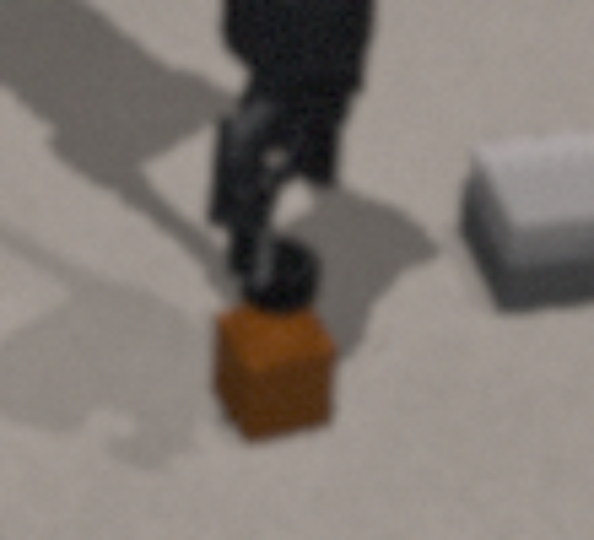

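View pics/t1.png

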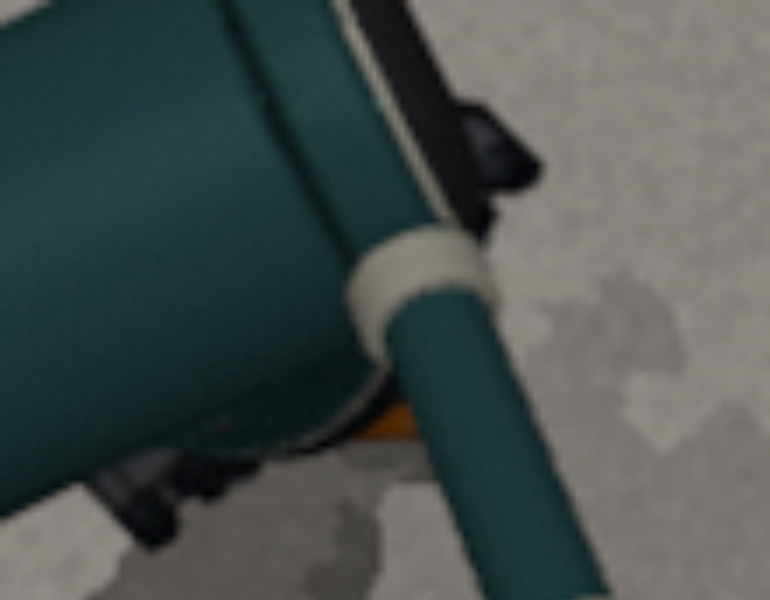

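The fingers straddle the black cap (scene crop 285,275), and the amber body below stands free. Closing now.

```bash
python3 -m crank '[[0,0,0,0,0,0],[0,0,0,0,0,0],[0,0,0,0,0,0],[0,0,0,0,0,0],[0,0,0,0,0,0],[0,0,0,0,0,0],[0,0,0,0,0,0],[0,0,0,0,0,0]]' 0 50; python3 plan.py - - 0.2 228
python3 - <<'E'
from bench import env
import cv2
c=env.capture("scene");cv2.imwrite("pics/s2.png",cv2.resize(c["image"][120:220,270:380,::-1],None,fx=5.4,fy=5.4))
E
```

```text
clock: 7.6
tool_pos: [0.465, 0.2543, 0.0906]
tool_rot: [1.205, -2.901, -0.0]
ft_force: [-0.8, -0.4, 0.5]
grip_width: -0.002
clk 7.6 pos [0.465  0.2543 0.0906] yaw -134.89 tilt [-0. -0. -1.] q [ 0.453  0.101  2.034  0.     1.007 -1.905] F [-0.78 -0.39  0.48] T [-0.017  0.012 -0.019] g -0.002
total shift norm [ 0.      0.     -0.1368] mm 109.4
turn CCW deg 2.89 az norm -0.016
```

View pics/s2.png

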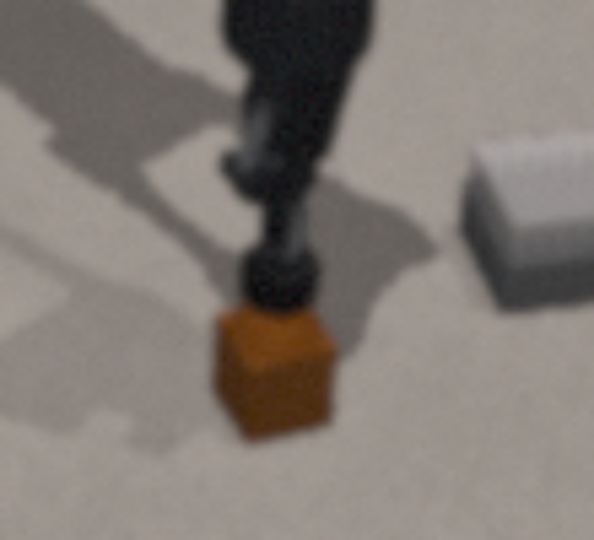

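The jaws shut to zero above or behind the cap, so they missed it. The bottle looks untouched. I'll use depth to find where the tips really are.

Run:
```python
from h import *
from bench import env
c=env.capture("scene");np.savez("pics/s3.npz",**c);w=cloud(c)
print(env.observe()["tool_pos"],env.observe()["grip_width"])
for v in range(154,184,2):
    print(v,[tuple((w[v,u]*1000).round(0).astype(int)) if np.isfinite(w[v,u,0]) else None for u in (316,318,321,324,327)])
print(c["image"][150:180:2,316:330:2].mean(-1).astype(int))
```

```text
[0.46497852 0.25426676 0.09055577] -0.004078190970859028
154 [(np.int64(498), np.int64(220), np.int64(180)), (np.int64(509), np.int64(221), np.int64(187)), (np.int64(503), np.int64(232), np.int64(181)), (np.int64(483), np.int64(250), np.int64(164)), (np.int64(469), np.int64(265), np.int64(150))]
156 [(np.int64(481), np.int64(227), np.int64(161)), (np.int64(486), np.int64(231), np.int64(163)), (np.int64(507), np.int64(231), np.int64(177)), (np.int64(482), np.int64(251), np.int64(156)), (np.int64(469), np.int64(266), np.int64(143))]
158 [(np.int64(286), np.int64(311), np.int64(-1)), (np.int64(462), np.int64(242), np.int64(137)), (np.int64(492), np.int64(238), np.int64(159)), (np.int64(475), np.int64(254), np.int64(143)), (np.int64(299), np.int64(343), np.int64(1))]
160 [(np.int64(301), np.int64(305), np.int64(3)), (np.int64(463), np.int64(242), np.int64(131)), (np.int64(476), np.int64(245), np.int64(140)), (np.int64(474), np.int64(255), np.int64(135)), (np.int64(311), np.int64(339), np.int64(2))]
162 [(np.int64(305), np.int64(303), np.int64(-1)), (np.int64(464), np.int64(242), np.int64
[... 2242 characters left out ...]
182 [(np.int64(472), np.int64(236), np.int64(61)), (np.int64(477), np.int64(240), np.int64(64)), (np.int64(480), np.int64(248), np.int64(65)), (np.int64(486), np.int64(255), np.int64(67)), (np.int64(483), np.int64(265), np.int64(62))]
[[ 60  44  44  33  22  26  67]
 [ 44  36  30  28  23  24  69]
 [ 24  25  25  25  19  37  80]
 [ 48  29  19  30  21  64  98]
 [122  74  17  28  47  73  98]
 [147  91  29  28  60  73  96]
 [148  84  23  33  63  80  98]
 [132  69  26  36  68  73  99]
 [ 66  40  32  41  66  51  79]
 [ 28  28  30  37  41  36  54]
 [ 21  19  22  27  27  35  42]
 [ 15  14  12  18  25  16  52]
 [ 28   9  21  20  15  23  58]
 [ 37  26  20  23  21  34  79]
 [ 55  49  42  41  46  54  77]]
```

```bash
python3 -m crank '[[0,0,-0.0125,0,0,0],[0,0,-0.0125,0,0,0],[0,0,-0.0125,0,0,0],[0,0,-0.0125,0,0,0],[0,0,-0.0125,0,0,0],[0,0,0,0,0,0]]'
python3 - <<'E'
from h import *
from bench import env
c=env.capture("scene");np.savez("pics/s4.npz",**c);w=cloud(c)
cv2.imwrite("pics/s4.png",cv2.resize(c["image"][100:220,270:380,::-1],None,fx=5,fy=5))
for v in range(130,180,2):
    r=w[v,305:335]; k=np.isfinite(r[:,0])&(r[:,2]>.04)
    if k.any(): print(v,(np.nanmedian(r[k],0)*1000).round(),np.ptp(r[k],0).round(3))
E
```

```text
clock: 8.3
tool_pos: [0.4665, 0.255, 0.143]
tool_rot: [-1.204, 2.897, 0.0]
ft_force: [-0.1, 1.2, -0.1]
grip_width: 0.003
130 [490. 239. 245.] [0.053 0.077 0.046]
132 [499. 230. 251.] [0.061 0.079 0.051]
134 [504. 222. 249.] [0.045 0.065 0.038]
136 [503. 227. 239.] [0.049 0.062 0.041]
138 [494. 227. 228.] [0.043 0.05  0.036]
140 [488. 235. 216.] [0.033 0.042 0.028]
142 [477. 242. 198.] [0.026 0.026 0.022]
144 [474. 247. 190.] [0.018 0.021 0.01 ]
146 [477. 249. 185.] [0.016 0.023 0.009]
148 [474. 249. 178.] [0.02  0.027 0.015]
150 [474. 248. 170.] [0.015 0.022 0.011]
152 [474. 255. 162.] [0.001 0.003 0.   ]
164 [452. 258. 106.] [0.008 0.024 0.004]
166 [462. 255. 106.] [0.014 0.037 0.008]
168 [469. 251. 105.] [0.014 0.038 0.007]
170 [479. 247. 106.] [0.027 0.04  0.017]
172 [481. 246. 102.] [0.029 0.034 0.017]
174 [482. 247.  95.] [0.02  0.035 0.01 ]
176 [481. 244.  86.] [0.05  0.029 0.035]
178 [473. 242.  75.] [0.038 0.047 0.024]
```

View pics/s4.png

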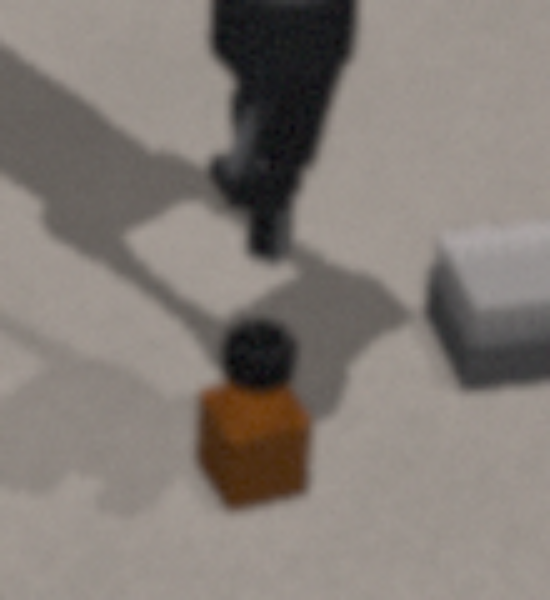

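The shut tips end at crop px (268,255), about z 0.158 by depth, while the reported TCP is 0.143. The tips therefore sit about 30 mm higher than the data sheet implies. I'll open them partly and measure again before going lower.

```bash
python3 -m crank '[[0,0,0,0,0,0],[0,0,0,0,0,0],[0,0,0,0,0,0],[0,0,0,0,0,0],[0,0,0,0,0,0]]' 0.7
python3 - <<'E'
from h import *
from bench import env
o=env.observe();print(o["tool_pos"],o["grip_width"])
c=env.capture("scene");np.savez("pics/s5.npz",**c);w=cloud(c)
cv2.imwrite("pics/s5.png",cv2.resize(c["image"][100:220,270:380,::-1],None,fx=5,fy=5))
z=w[...,2];m=(z>.115)&(abs(w[...,0]-.465)<.09)&(abs(w[...,1]-.254)<.09)
q=w[m]
for a in np.arange(.13,.25,.006):
    s=q[(q[:,2]>=a)&(q[:,2]<a+.006)]
    if len(s):
        u=(s[:,:2]-[.465,.254])@np.array([[-.707],[.707]]);v=(s[:,:2]-[.465,.254])@np.array([[.707],[.707]])
        print(a.round(3),len(s),"along jaw",(np.percentile(u,[0,25,50,75,100])*1000).round(),"across",(np.percentile(v,[0,50,100])*1000).round())
E
```

```text
clock: 8.85
tool_pos: [0.4648, 0.2542, 0.1402]
tool_rot: [1.205, -2.901, 0.0]
ft_force: [-0.1, 0.5, -0.2]
grip_width: 0.698
[0.46480308 0.25416907 0.14022659] 0.6978293431514223
0.16 4 along jaw [-34.  15.  32.  32.  33.] across [-5.  2.  7.]
0.166 20 along jaw [-40. -33.  29.  31.  34.] across [-12.   3.  10.]
0.172 35 along jaw [-44. -40. -31.  30.  35.] across [-12.  -1.  11.]
0.178 21 along jaw [-45. -40. -34.  30.  40.] across [-12.   6.  12.]
0.184 33 along jaw [-47. -43. -34.  29.  34.] across [-6.  4. 13.]
0.19 25 along jaw [-47. -42. -36.  30.  34.] across [-6.  3. 11.]
0.196 21 along jaw [-46. -40. -33.  31.  40.] across [-6.  6. 11.]
0.202 12 along jaw [-39.  28.  29.  33.  38.] across [-1.  5. 12.]
0.208 23 along jaw [-61. -44.  29.  35.  57.] across [-11.  11.  14.]
0.214 41 along jaw [-65. -60. -43.  26.  53.] across [-10.   8.  13.]
0.22 36 along jaw [-66. -60. -53. -32.  61.] across [-11.   5.  13.]
0.226 34 along jaw [-65. -60. -36.  22.  59.] across [-11.  12.  16.]
0.232 42 along jaw [-67. -57. -31.  22.  55.] across [-10.  11.  18.]
0.238 45 along jaw [-68. -64. -29.  24.  65.] across [-10.  10.  17.]
0.244 40 along jaw [-69. -65. -30. -25.  60.] across [-17.   9.  17.]
```

View pics/s5.png

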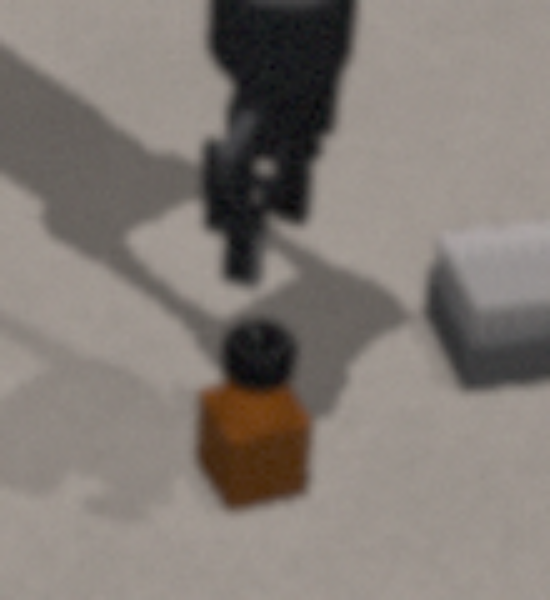

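The tips (crop px 242,280 and 290,215) are centred on the bottle to within about 1-2 mm, but they end at TCP z + 23 mm. I'll go down to a reported z of about 0.056.

```bash
python3 -m crank '[[0,0,0.03,0,0,0],[0,0,0.03,0,0,0],[0,0,0.02,0,0,0],[0,0,0.013,0,0,0],[0,0,0.0065,0,0,0],[0,0,0.006,0,0,0],[0,0,0,0,0,0]]'
python3 - <<'E'
from h import *
from bench import env
o=env.observe();print(o["tool_pos"],o["grip_width"],o["ft_force"])
c=env.capture("scene");w=cloud(c)
cv2.imwrite("pics/s6.png",cv2.resize(c["image"][100:220,270:380,::-1],None,fx=5,fy=5))
E
```

```text
clock: 9.6
tool_pos: [0.4651, 0.2543, 0.0562]
tool_rot: [-1.205, 2.901, 0.0]
ft_force: [-0.2, -1.4, 0.4]
grip_width: 0.704
[0.46512038 0.25431115 0.05618957] 0.703786161242243 [-0.21233273 -1.39836579  0.42193571]
```

View pics/s6.png

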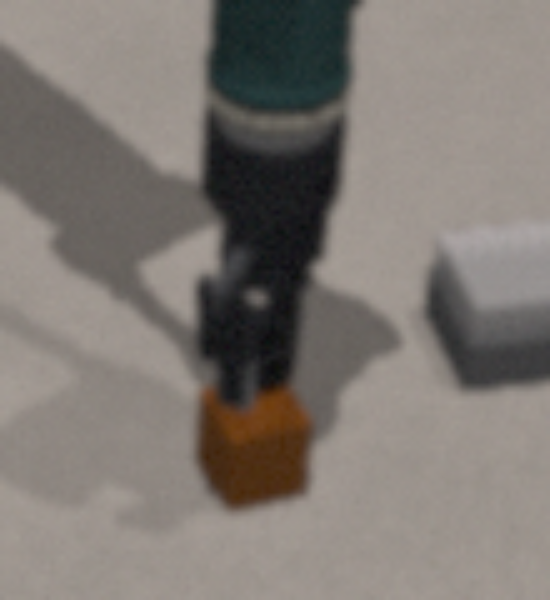

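The tips now straddle the cap, with the near tip at crop px (240,405) just above the shoulder. Closing.

```bash
python3 -m crank '[[0,0,0,0,0,0],[0,0,0,0,0,0],[0,0,0,0,0,0],[0,0,0,0,0,0],[0,0,0,0,0,0],[0,0,0,0,0,0]]' 0 50; python3 plan.py 0.5652 0.005 0.15 228.0
```

```text
clock: 10.25
tool_pos: [0.4655, 0.2547, 0.0569]
tool_rot: [-1.205, 2.9, 0.001]
ft_force: [-0.7, 1.6, 5.4]
grip_width: 0.476
clk 10.25 pos [0.4655 0.2547 0.0569] yaw -134.89 tilt [ 1.1e-03  9.0e-04 -1.0e+00] q [ 0.454  0.143  2.058  0.     0.939 -1.905] F [-0.67  1.59  5.38] T [ 0.176  0.212 -0.024] g 0.476
total shift norm [ 0.133  -0.3086 -0.1165] mm 284.5
turn CCW deg 2.89 az norm -0.016
```

```bash
python3 -m crank '[[0,0,-0.005,0,0,0],[0,0,-0.01,0,0,0],[0,0,-0.02,0,0,0],[0,0,-0.025,0,0,0],[0,0,-0.025,0,0,0],[0,0,-0.02,0,0,0],[0,0,-0.01,0,0,0],[0,0,-0.005,0,0,0],[0,0,0,0,0,0]]';python3 plan.py 0.5652 0.005 0.15 228.0
python3 - <<'E'
from h import *
from bench import env
c=env.capture("scene");w=cloud(c);np.savez("pics/s7.npz",**c)
cv2.imwrite("pics/s7.png",cv2.resize(c["image"][80:220,260:400,::-1],None,fx=4.2,fy=4.2))
E
```

```text
clock: 11.15
tool_pos: [0.4649, 0.2541, 0.1522]
tool_rot: [-1.205, 2.901, -0.0]
ft_force: [0.1, 0.0, -0.9]
grip_width: 0.474
clk 11.15 pos [0.4649 0.2541 0.1522] yaw -134.89 tilt [ 1.e-04 -1.e-04 -1.e+00] q [ 0.453  0.036  1.979 -0.     1.127 -1.905] F [ 0.1   0.02 -0.9 ] T [ 0.006  0.054 -0.004] g 0.474
total shift norm [ 0.1322 -0.3086  0.0028] mm 268.6
turn CCW deg 2.89 az norm -0.016
```

View pics/s7.png

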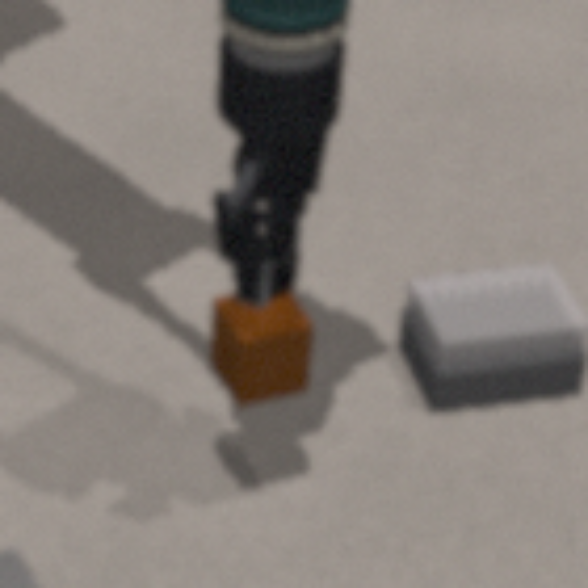

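```bash
python3 -m crank '[[0.006,-0.0145,0,0,0,0],[0.011,-0.0257,0,0,0,0],[0.011,-0.0257,0,0,0,0],[0.011,-0.0257,0,0,0,0],[0.011,-0.0257,0,0,0,0],[0.011,-0.0257,0,0,0,0],[0.011,-0.0257,0,0,0,0],[0.011,-0.0257,0,0,0,0],[0.011,-0.0257,0,0,0,0],[0.011,-0.0257,0,0,0,0],[0.011,-0.0257,0,0,0,0],[0.011,-0.0257,0,0,0,0],[0.0054,-0.0114,0,0,0,0],[0,0,0,0,0,-0.016],[0,0,0,0,0,0],[0,0,0,0,0,0]]';python3 plan.py 0.5652 0.005 0.15 228.0
python3 - <<'E'
from h import *
from bench import env
c=env.capture("scene");w=cloud(c);np.savez("pics/s8.npz",**c)
cv2.imwrite("pics/s8.png",cv2.resize(c["image"][120:280,180:320,::-1],None,fx=3.75,fy=3.75))
c2=env.capture("top");w2=cloud(c2);np.savez("pics/t8.npz",**c2)
cv2.imwrite("pics/t8.png",cv2.resize(c2["image"][150:270,270:410,::-1],None,fx=5,fy=5))
for n,c,w in(("s",c,w),("t",c2,w2)):
    im=c["image"].astype(int);m=(im[...,0]-im[...,2]>35)&(abs(w[...,0]-.565)<.06)&(abs(w[...,1]-.005)<.06)
    q=w[m];print(n,len(q),np.percentile(q,[1,50,99],axis=0).round(4) if len(q) else "")
E
```

```text
clock: 12.8
tool_pos: [0.5646, 0.005, 0.1516]
tool_rot: [1.276, -2.87, -0.001]
ft_force: [0.2, -1.3, -1.5]
grip_width: 0.476
clk 12.8 pos [0.5646 0.005  0.1516] yaw -132.07 tilt [-1.2e-03  2.0e-04 -1.0e+00] q [-0.035  0.104  1.908  0.     1.132 -2.443] F [ 0.15 -1.35 -1.47] T [ 0.03  -0.004 -0.05 ] g 0.476
total shift norm [-0.0005 -0.0006  0.002 ] mm 1.7
turn CCW deg 0.07 az norm -0.0004
s 545 [[ 5.503e-01 -2.290e-02  9.810e-02]
 [ 5.868e-01 -2.000e-04  1.398e-01]
 [ 5.937e-01  2.830e-02  1.721e-01]]
t 125 [[0.5268 0.0022 0.1016]
 [0.5695 0.0291 0.1502]
 [0.586  0.0413 0.2632]]
```

View pics/s8.png

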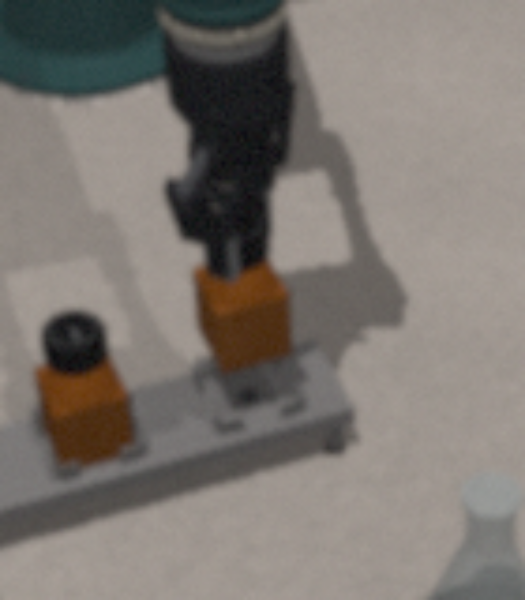

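View pics/t8.png

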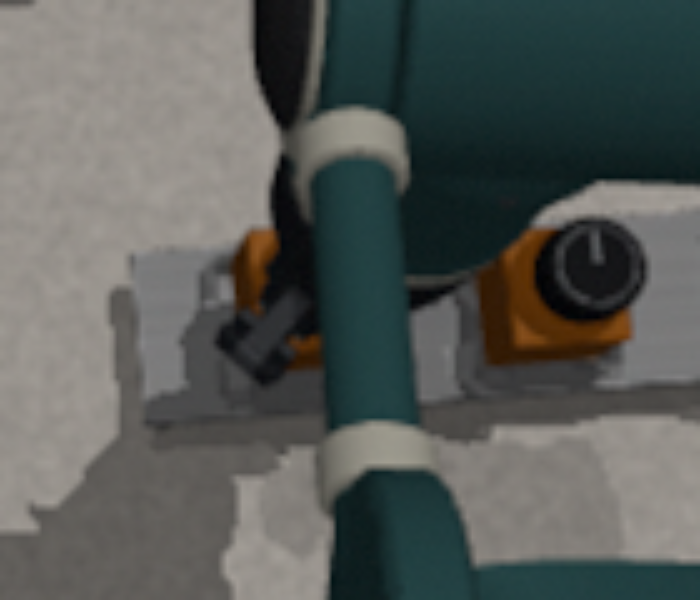

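Run:
```python
from h import *
c=dict(np.load("pics/s8.npz"));w=cloud(c);im=c["image"].astype(int)
def face(cx,cy,z0,z1):
    m=(im[...,0]-im[...,2]>35)&(abs(w[...,0]-cx)<.05)&(abs(w[...,1]-cy)<.035)&(w[...,2]>z0)&(w[...,2]<z1)
    q=w[m]
    # front face: x = a + b*y robust; 
    x0=np.median(q[:,0]); s=q[q[:,0]>x0-.004]
    for _ in range(5):
        A=np.c_[np.ones(len(s)),s[:,1]-cy,s[:,2]-(z0+z1)/2];f=np.linalg.lstsq(A,s[:,0],rcond=None)[0];r=s[:,0]-A@f;s=s[abs(r)<2.2*r.std()+1e-4]
    print(len(s),"front x at cy",f[0].round(4),"yaw",np.degrees(np.arctan(-f[1])).round(2),"lean dx/dz deg",np.degrees(np.arctan(f[2])).round(2),"y range",np.percentile(s[:,1],[0.5,50,99.5]).round(4))
face(.565,.005,.105,.148); face(.5739,-.110,.055,.098); face(.5826,-.2247,.055,.098)
m=(w[...,2]>.051)&(w[...,2]<.064)&(abs(w[...,0]-.565)<.045)&(abs(w[...,1]-.005)<.045)&(im[...,0]-im[...,2]<20)
print(w[m][:,:2].shape)
c0=dict(np.load("pics/scene0.npz"));w0=cloud(c0)
m=(w0[...,2]>.051)&(w0[...,2]<.066)&(abs(w0[...,0]-.565)<.045)&(abs(w0[...,1]-.005)<.045)
print("lips scene",m.sum(),cv2.minAreaRect((w0[m][:,:2]*1000).astype(np.float32)))
```

```text
226 front x at cy 0.5888 yaw 4.55 lean dx/dz deg 1.39 y range [-0.0199  0.0039  0.0279]
218 front x at cy 0.5983 yaw 4.24 lean dx/dz deg 0.14 y range [-0.1352 -0.111  -0.0864]
244 front x at cy 0.6075 yaw 3.78 lean dx/dz deg -0.75 y range [-0.2487 -0.2249 -0.2007]
(81, 2)
lips scene 117 ((564.2823486328125, 8.70322036743164), (70.1561279296875, 76.67939758300781), 4.597829818725586)
```

Held bottle yaw is 4.55° against 4.33° for the rack, and its centre is within 1 mm of the seat. Lowering.

```bash
python3 -m crank '[[-0.0005,-0.0006,0.005,0,0,0],[0,0,0.01,0,0,0],[0,0,0.015,0,0,0],[0,0,0.01,0,0,0],[0,0,0.005,0,0,0],[0,0,0.005,0,0,0],[0,0,0.004,0,0,0],[0,0,0,0,0,0]]';python3 plan.py 0.5652 0.005 0.1015 228.0; python3 -m crank '[[0,0,0.0025,0,0,0],[0,0,0.0025,0,0,0],[0,0,0,0,0,0]]';python3 plan.py 0.5652 0.005 0.1015 228.0
```

```text
clock: 13.7
tool_pos: [0.5656, 0.005, 0.1086]
tool_rot: [1.277, -2.87, -0.0]
ft_force: [-0.1, 0.6, -0.4]
grip_width: 0.475
clk 13.7 pos [0.5656 0.005  0.1086] yaw -132.01 tilt [-6.e-04  0.e+00 -1.e+00] q [-0.035  0.147  1.945 -0.     1.051 -2.444] F [-0.12  0.58 -0.43] T [-0.008  0.018  0.014] g 0.475
total shift norm [0.0003 0.0004 0.0089] mm 7.1
turn CCW deg 0.01 az norm -0.0
clock: 14.0
tool_pos: [0.5657, 0.005, 0.1049]
tool_rot: [1.278, -2.87, -0.0]
ft_force: [0.3, -0.6, -1.3]
grip_width: 0.477
clk 14.0 pos [0.5657 0.005  0.1049] yaw -132.01 tilt [-1.e-04  0.e+00 -1.e+00] q [-0.035  0.15   1.948  0.     1.043 -2.444] F [ 0.27 -0.56 -1.26] T [ 0.001  0.025 -0.008] g 0.477
total shift norm [0.0004 0.0005 0.0042] mm 3.4
turn CCW deg 0.01 az norm -0.0
```

No contact so far, so I'll go on in half-millimetre steps.

```bash
for i in 1; do python3 -m crank '[[0,0,0.0012,0,0,0],[0,0,0.0012,0,0,0],[0,0,0,0,0,0]]'; done; python3 plan.py - - 0.1015
```

```text
clock: 14.3
tool_pos: [0.5657, 0.005, 0.1029]
tool_rot: [1.278, -2.87, -0.0]
ft_force: [-0.4, 0.5, -1.1]
grip_width: 0.471
clk 14.3 pos [0.5657 0.005  0.1029] yaw -132.01 tilt [-2.e-04  0.e+00 -1.e+00] q [-0.035  0.153  1.95  -0.     1.04  -2.444] F [-0.42  0.52 -1.08] T [ 0.017 -0.006  0.001] g 0.471
total shift norm [-0.     -0.      0.0018] mm 1.4
```

```bash
python3 -m crank '[[0,0,0.0007,0,0,0],[0,0,0.0007,0,0,0],[0,0,0,0,0,0]]'; python3 plan.py - - 0.1015
```

```text
clock: 14.6
tool_pos: [0.566, 0.005, 0.1023]
tool_rot: [-1.278, 2.87, -0.0]
ft_force: [-0.8, 0.4, 0.3]
grip_width: 0.477
clk 14.6 pos [0.566  0.005  0.1023] yaw -132.0 tilt [ 4.e-04  1.e-04 -1.e+00] q [-0.035  0.153  1.95   0.     1.038 -2.444] F [-0.79  0.4   0.29] T [ 0.056  0.138 -0.045] g 0.477
total shift norm [0.    0.    0.001] mm 0.8
```

```bash
python3 -m crank '[[0,0,0.0008,0,0,0],[0,0,0,0,0,0]]'; python3 plan.py - - 0.1015
python3 - <<'E'
from h import *
from bench import env
c=env.capture("scene");w=cloud(c);np.savez("pics/s9.npz",**c);im=c["image"].astype(int)
cv2.imwrite("pics/s9.png",cv2.resize(c["image"][150:280,180:320,::-1],None,fx=4.5,fy=4.5))
def face(cx,cy,z0,z1):
    m=(im[...,0]-im[...,2]>35)&(abs(w[...,0]-cx)<.05)&(abs(w[...,1]-cy)<.035)&(w[...,2]>z0)&(w[...,2]<z1)
    q=w[m]; x0=np.median(q[:,0]); s=q[q[:,0]>x0-.004]
    for _ in range(5):
        A=np.c_[np.ones(len(s)),s[:,1]-cy,s[:,2]-(z0+z1)/2];f=np.linalg.lstsq(A,s[:,0],rcond=None)[0];r=s[:,0]-A@f;s=s[abs(r)<2.2*r.std()+1e-4]
    print(len(s),"x",f[0].round(4),"yaw",np.degrees(np.arctan(-f[1])).round(2),"lean",np.degrees(np.arctan(f[2])).round(2),"y",np.percentile(s[:,1],[0.5,50,99.5]).round(4),"z",np.percentile(q[:,2],[1,99]).round(4))
face(.565,.005,.04,.098); face(.5739,-.110,.04,.098)
E
```

```text
clock: 14.8
tool_pos: [0.5661, 0.0051, 0.1021]
tool_rot: [-1.277, 2.869, -0.0]
ft_force: [-2.5, 0.9, 3.7]
grip_width: 0.477
clk 14.8 pos [0.5661 0.0051 0.1021] yaw -132.01 tilt [ 7.e-04  2.e-04 -1.e+00] q [-0.035  0.154  1.95   0.     1.037 -2.444] F [-2.54  0.9   3.69] T [ 0.168  0.389 -0.028] g 0.477
total shift norm [0.     0.     0.0007] mm 0.6
215 x 0.5902 yaw 4.31 lean 0.54 y [-0.0199  0.0042  0.0286] z [0.0532 0.0978]
235 x 0.5984 yaw 4.33 lean 0.66 y [-0.1349 -0.1113 -0.0869] z [0.0513 0.097 ]
```

View pics/s9.png

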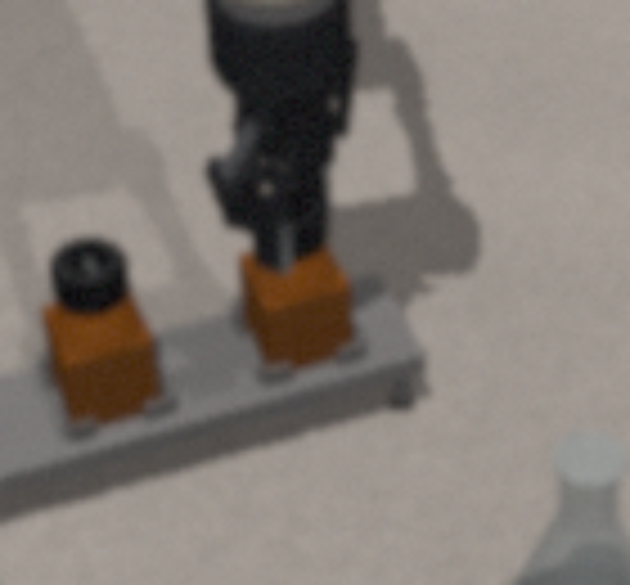

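The bottle is seated with light contact of about 4 N, the same height as its neighbour and yaw 4.31°. I'll ease the 0.5 mm offset in x and start screwing clockwise, following the pitch downward.

```bash
python3 -m crank '[[0.0004,0.0005,0,0,0,0],[0,0,0.0001,0,0,0.0444],[0,0,0.0001,0,0,0.0444],[0,0,0.0001,0,0,0.0444],[0,0,0.0001,0,0,0.0444],[0,0,0.0001,0,0,0.0444],[0,0,0.0001,0,0,0.0444],[0,0,0.0001,0,0,0.0444],[0,0,0.0001,0,0,0.0444],[0,0,0.0001,0,0,0.0444],[0,0,0.0001,0,0,0.0444],[0,0,0.0001,0,0,0.0444],[0,0,0.0001,0,0,0.0444],[0,0,0.0002,0,0,0],[0,0,0,0,0,0]]'; python3 plan.py - - 0.1015
```

```text
clock: 16.35
tool_pos: [0.5659, 0.0044, 0.1007]
tool_rot: [1.27, 2.872, -0.0]
ft_force: [-1.8, -2.0, 5.5]
grip_width: 0.476
clk 16.35 pos [0.5659 0.0044 0.1007] yaw 132.3 tilt [ 1.3e-03 -8.0e-04 -1.0e+00] q [-3.600e-02  1.540e-01  1.952e+00 -1.000e-03  1.034e+00 -7.730e-01] F [-1.8  -1.95  5.5 ] T [-0.371  0.251 -0.009] g 0.476
total shift norm [-0.     0.    -0.001] mm 0.8
```

```bash
cat > q.py <<'E'
from bench import env
import numpy as np
from scipy.spatial.transform import Rotation as R
o=env.observe();M=R.from_rotvec(o["tool_rot"]).as_matrix()
print(round(o["clock"],2),o["tool_pos"].round(4),"yaw",np.degrees(np.arctan2(M[1,0],M[0,0])).round(2),"q6",o["q"][5].round(4),"F",o["ft_force"].round(1),"T",o["torque"].round(3),"eff6",o["effort"][5].round(3),"g",round(float(o["grip_width"]),3))
E
python3 -m crank '[[0,0,0.0001,0,0,0.0444],[0,0,0.0001,0,0,0.0444],[0,0,0.0001,0,0,0.0444]]' >/dev/null; python3 q.py
python3 -m crank '[[0,0,0.0001,0,0,0.03],[0,0,0.0001,0,0,0.03]]' >/dev/null; python3 q.py
python3 -m crank '[[0,0,0.0001,0,0,0.03],[0,0,0.0001,0,0,0.03]]' >/dev/null; python3 q.py
```

```text
16.65 [0.5655 0.0043 0.1004] yaw 108.03 q6 -0.3496 F [-2.2 -2.7  5.7] T [-0.522  0.482  0.112] eff6 -1.387 g 0.473
16.85 [0.5653 0.0044 0.1003] yaw 97.33 q6 -0.1629 F [-2.6 -3.4  6.9] T [-0.381  0.581  0.086] eff6 -0.903 g 0.474
17.05 [0.5651 0.0044 0.1001] yaw 86.53 q6 0.0255 F [-4.2 -1.4  6.6] T [-0.385  0.704  0.04 ] eff6 -0.918 g 0.475
```

```bash
cat > ok.py <<'E'
import sys
from bench import env
exec(open("q.py").read())
sys.exit(0 if abs(o["torque"][2])<0.2 and abs(o["effort"][5])<2 and np.linalg.norm(o["ft_force"])<15 else 1)
E
python3 -m crank '[[0,0,0.00005,0,0,0.03],[0,0,0.00005,0,0,0.03]]' >/dev/null; python3 ok.py &&
python3 -m crank '[[0,0,0.00005,0,0,0.03],[0,0,0.00005,0,0,0.03]]' >/dev/null && python3 ok.py &&
python3 -m crank '[[0,0,0.00005,0,0,0.03],[0,0,0.00005,0,0,0.03]]' >/dev/null && python3 ok.py &&
python3 -m crank '[[0,0,0.00005,0,0,0.03],[0,0,0.00005,0,0,0.03]]' >/dev/null && python3 ok.py
```

```text
17.25 [0.5649 0.0045 0.1   ] yaw 75.73 q6 0.214 F [-1.8 -2.1  7. ] T [-0.256  0.769  0.051] eff6 -0.918 g 0.479
17.45 [0.5647 0.0046 0.0999] yaw 64.92 q6 0.4025 F [-4.  -1.8  7.9] T [-0.196  0.781  0.035] eff6 -0.918 g 0.476
17.65 [0.5646 0.0048 0.0998] yaw 54.12 q6 0.591 F [-3.3 -1.7  7.9] T [-0.05   0.749  0.049] eff6 -0.919 g 0.475
17.85 [0.5646 0.0049 0.0997] yaw 43.32 q6 0.7795 F [-3.9 -0.4  7.9] T [-0.05   0.746  0.043] eff6 -0.919 g 0.473
```

```bash
python3 -m crank '[[0,0,0.00008,0,0,0.02],[0,0,0.00008,0,0,0.02]]' >/dev/null; python3 ok.py &&
python3 -m crank '[[0,0,0.00008,0,0,0.02],[0,0,0.00008,0,0,0.02]]' >/dev/null && python3 ok.py &&
python3 -m crank '[[0,0,0.00008,0,0,0.02],[0,0,0.00008,0,0,0.02]]' >/dev/null && python3 ok.py &&
python3 -m crank '[[0,0,0.00008,0,0,0.02],[0,0,0.00008,0,0,0.02]]' >/dev/null && python3 ok.py &&
python3 -m crank '[[0,0,0.00008,0,0,0.02],[0,0,0.00008,0,0,0.02]]' >/dev/null && python3 ok.py
```

```text
18.05 [0.5647 0.005  0.0997] yaw 36.19 q6 0.9039 F [-4.2  0.6  8. ] T [0.088 0.795 0.055] eff6 -0.585 g 0.473
18.25 [0.5642 0.0048 0.0995] yaw 29.07 q6 1.0286 F [-6.9 -2.2 10.4] T [-0.209  1.167  0.667] eff6 0.051 g 0.475
```

```bash
python3 -m crank '[[0,0,0,0,0,0.005],[0,0,0,0,0,0]]' >/dev/null; python3 q.py
python3 - <<'E'
from h import *
from bench import env
c=env.capture("scene");w=cloud(c);np.savez("pics/s10.npz",**c)
cv2.imwrite("pics/s10.png",cv2.resize(c["image"][150:280,180:320,::-1],None,fx=4.5,fy=4.5))
open("face.py","w").write('''
from h import *
import sys
def face(c,cx,cy,z0,z1):
    w=cloud(c);im=c["image"].astype(int)
    m=(im[...,0]-im[...,2]>35)&(abs(w[...,0]-cx)<.05)&(abs(w[...,1]-cy)<.035)&(w[...,2]>z0)&(w[...,2]<z1)
    q=w[m]; x0=np.median(q[:,0]); s=q[q[:,0]>x0-.004]
    for _ in range(5):
        A=np.c_[np.ones(len(s)),s[:,1]-cy,s[:,2]-(z0+z1)/2];f=np.linalg.lstsq(A,s[:,0],rcond=None)[0];r=s[:,0]-A@f;s=s[abs(r)<2.2*r.std()+1e-4]
    print(len(s),"x",f[0].round(4),"yaw",np.degrees(np.arctan(-f[1])).round(2),"lean",np.degrees(np.arctan(f[2])).round(2),"y",np.percentile(s[:,1],[0.5,50,99.5]).round(4),"z",np.percentile(q[:,2],[1,99]).round(4))
''')
from face import face
face(c,.565,.005,.04,.098); face(c,.5739,-.110,.04,.098)
E
```

```text
18.45 [0.564  0.0046 0.0996] yaw 28.33 q6 1.0418 F [-6.2 -1.8 10.3] T [-0.226  1.128  0.6  ] eff6 0.711 g 0.472
222 x 0.59 yaw -0.71 lean 0.96 y [-0.0225  0.0016  0.0256] z [0.0513 0.0975]
235 x 0.5985 yaw 3.6 lean 0.31 y [-0.1351 -0.111  -0.0864] z [0.0514 0.0979]
```

View pics/s10.png

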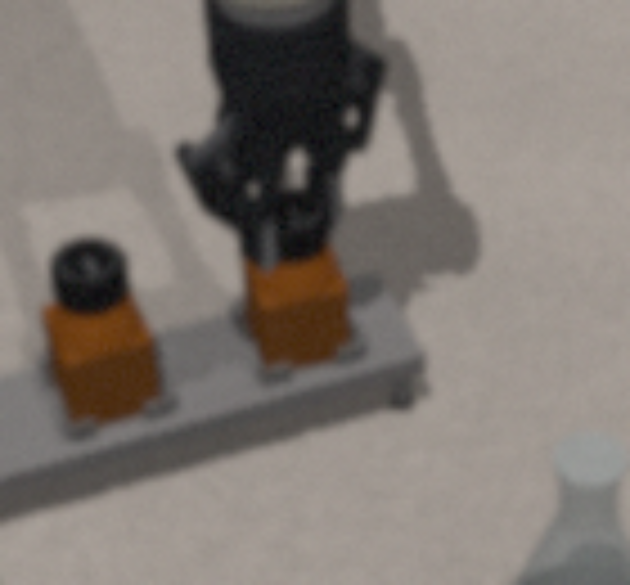

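```bash
python3 -m crank '[[0,0,0,0,0,0],[0,0,0,0,0,0],[0,0,0,0,0,0.006],[0,0,0,0,0,0]]' 0 80 >/dev/null; python3 q.py
```

```text
18.9 [0.564  0.0045 0.0998] yaw 27.29 q6 1.0601 F [-6.9 -1.  10.1] T [-0.173  1.146  0.892] eff6 1.012 g 0.467
```

Torque climbed to 0.89 N m over 1° with a firmer grip, so the cap is bottomed out. The bottle is turned against the seat corners at yaw −0.7°. Now I'll unwind gently to find the zero-torque reference.

```bash
for a in 1; do python3 -m crank '[[0,0,-0.0002,0,0,-0.006],[0,0,0,0,0,0]]' >/dev/null; python3 q.py; python3 -m crank '[[0,0,-0.0002,0,0,-0.006],[0,0,0,0,0,0]]' >/dev/null; python3 q.py;  python3 -m crank '[[0,0,-0.0002,0,0,-0.006],[0,0,0,0,0,0]]' >/dev/null; python3 q.py; done
```

```text
19.1 [0.564  0.0045 0.0998] yaw 28.35 q6 1.0413 F [-6.6 -2.5  9.7] T [-0.232  1.128  0.566] eff6 0.45 g 0.47
19.3 [0.5641 0.0046 0.0999] yaw 29.38 q6 1.0231 F [-5.8 -1.4  8.8] T [-0.235  1.066  0.311] eff6 0.141 g 0.466
19.5 [0.5644 0.0046 0.1   ] yaw 30.43 q6 1.0046 F [-4.4 -1.7  8.1] T [-0.339  0.94   0.05 ] eff6 -0.055 g 0.468
```

```bash
python3 -m crank '[[0,0,-0.0003,0,0,-0.04],[0,0,-0.00011,0,0,-0.04],[0,0,-0.00011,0,0,-0.04],[0,0,-0.00011,0,0,-0.04],[0,0,-0.00011,0,0,-0.04],[0,0,-0.00011,0,0,-0.04],[0,0,-0.00011,0,0,-0.04],[0,0,-0.00011,0,0,-0.04],[0,0,-0.00011,0,0,-0.04],[0,0,-0.00011,0,0,-0.04],[0,0,-0.00011,0,0,-0.04],[0,0,-0.00011,0,0,-0.04],[0,0,0,0,0,0]]' >/dev/null; python3 q.py
python3 - <<'E'
from face import *
from bench import env
for i in range(3):
    c=env.capture("scene"); face(c,.565,.005,.04,.098); 
face(c,.5739,-.110,.04,.098)
cv2.imwrite("pics/s11.png",cv2.resize(c["image"][150:280,180:320,::-1],None,fx=4.5,fy=4.5));np.savez("pics/s11.npz",**c)
c=np.load("pics/s10.npz");face(c,.565,.005,.04,.098)
E
```

```text
20.8 [0.5658 0.0044 0.101 ] yaw 116.78 q6 -0.5025 F [ 0.3 -2.   3.1] T [-0.531  0.013  0.086] eff6 -0.807 g 0.47
222 x 0.5914 yaw 3.41 lean 0.25 y [-0.0202  0.0039  0.0279] z [0.0508 0.0973]
224 x 0.5912 yaw 4.11 lean 0.29 y [-0.0198  0.0043  0.0283] z [0.0521 0.0974]
220 x 0.5914 yaw 3.35 lean 0.53 y [-0.02    0.0044  0.0282] z [0.0509 0.0974]
233 x 0.5988 yaw 3.96 lean 0.37 y [-0.135  -0.1114 -0.0864] z [0.0515 0.0978]
222 x 0.59 yaw -0.71 lean 0.96 y [-0.0225  0.0016  0.0256] z [0.0513 0.0975]
```

View pics/s11.png

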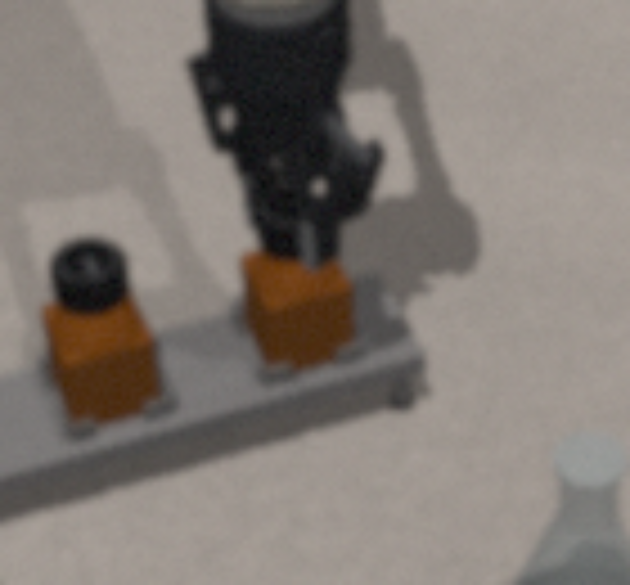

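```bash
python3 -m crank '[[0,0,-0.00005,0,0,-0.0228],[0,0,-0.00005,0,0,-0.0228],[0,0,0,0,0,0],[0,0,0,0,0,0]]' >/dev/null; python3 q.py
python3 - <<'E'
from face import *
from bench import env
for i in range(8):
    c=env.capture("scene"); face(c,.565,.005,.04,.098); 
face(c,.5739,-.110,.04,.098)
cv2.imwrite("pics/s12.png",cv2.resize(c["image"][150:280,180:320,::-1],None,fx=4.5,fy=4.5));np.savez("pics/s12.npz",**c)
E
python3 q.py
```

```text
21.35 [0.5657 0.0051 0.101 ] yaw 124.67 q6 -0.6403 F [ 1.4 -1.9  3.9] T [-0.365 -0.084  0.113] eff6 0.019 g 0.473
215 x 0.5912 yaw 4.15 lean -1.3 y [-0.0186  0.0054  0.0285] z [0.0523 0.0968]
223 x 0.5911 yaw 4.24 lean -0.92 y [-0.0184  0.0053  0.0286] z [0.0518 0.0977]
212 x 0.5913 yaw 4.07 lean -0.09 y [-0.0181  0.0046  0.0287] z [0.0514 0.0978]
211 x 0.5911 yaw 5.02 lean -0.13 y [-0.0184  0.0053  0.0292] z [0.0517 0.0972]
222 x 0.5911 yaw 3.46 lean 0.14 y [-0.0193  0.0048  0.0289] z [0.0513 0.097 ]
220 x 0.5909 yaw 3.6 lean -0.24 y [-0.0187  0.0049  0.0279] z [0.0513 0.0975]
217 x 0.5913 yaw 4.65 lean 0.26 y [-0.0193  0.0048  0.0288] z [0.05   0.0976]
218 x 0.5911 yaw 4.77 lean -0.19 y [-0.0184  0.0047  0.0285] z [0.0512 0.0975]
236 x 0.5985 yaw 3.43 lean 0.96 y [-0.1349 -0.1108 -0.0868] z [0.0513 0.0971]
21.75 [0.5656 0.005  0.101 ] yaw 124.76 q6 -0.642 F [ 1.3 -1.5  4.1] T [-0.377 -0.145  0.037] eff6 0.018 g 0.469
```

View pics/s12.png

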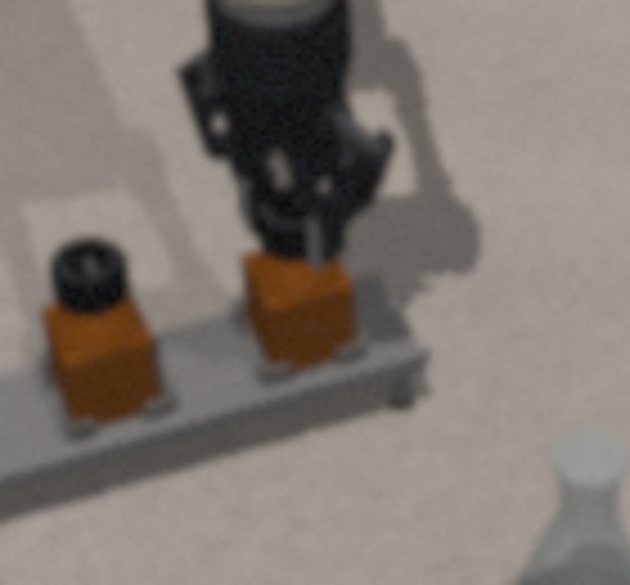

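The bottle stands upright in its seat at the neighbour's height with yaw about 4.25°, and the cap is backed off about 89.4° relative to it. Push is 4 N and the grip is holding. Handing in.

```bash
python3 -c "
from bench import env
print(env.finish_job())"; python3 q.py
```

```text
the job is handed in; nothing more can be done
None
the job is handed in; nothing more can be done
```

The bottle is in the rack's free seat, its cap screwed home and backed off about a quarter turn, and the gripper was still holding the cap when I handed in at about 21.8 s. The job reports no verdict, so the results below are my own last checks.

- **Picking up:** I lifted the bottle by its cap. My first grasp closed on nothing above the cap, without disturbing the bottle. Depth images showed the fingertips about 30 mm higher than the stated tool geometry, so I corrected for that and the second grasp held.
- **Placing:** The bottle went into the seat with about 4 N of contact force. It stands upright and shows the same height as the finished bottle next to it.
- **Screwing on:** After about 200° of clockwise tool turn the torque jumped from about 0.05 to 0.67 N m. It rose to 0.89 N m over one more degree with a firmer grip, so the cap was bottomed out against the seat corners.
- **Backing off:** The tool turned about 94° from the zero-torque point, and the cameras showed the bottle following by about 4.75°. That puts the cap about 89° off its stop. The uncertainty is about 1°, because single bottle-angle readings scatter by about 0.5°, and the one at the stop came from a single image.
- **At hand-in:** The push was about 4 N and the grip was set to 80 N.
- **Not checked:** I couldn't see the raised bar on the cap under the gripper, so the cap angle rests on the tool angle and the torque reference. Of the other objects, I measured only the adjacent finished bottle again, and it hadn't moved. I didn't measure the other finished bottle, flask, tip box or green look-alike again.

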